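# Latch the corkscrew presentation case

## Robot

A 6-joint arm with a two-finger parallel gripper is mounted at the origin on the work surface. World frame = base frame: x ahead of the robot, y to its left, z up, the work surface at z = 0. Lengths are in m, angles in rad, forces in N, time in s.
With the tool pointing down it reaches from about 0.375 to 0.75 m from the base axis. Payload 9 kg.
Tool frame: the origin (TCP) lies on the centre line of the jaws, within the pads' length; the fingertips stand 14 mm ahead of it and the grasp point (between the pads) lies 5 mm behind it; z points along the fingers, y is the direction in which the jaws open and shut (so a half turn about z gives the same grasp; the last joint's range is limited). The gripper opens to 85 mm and grips with 20 to 120 N. Pads are 22 mm wide; open, the fingers measure 114 mm over their backs; the gripper's body (76 mm by 85 mm) begins 54 mm behind the grasp point. The pads swing forward as they close: fully open they stand 13 mm farther back than shut.
Start: joints at [-1.494, 0.104, 0.097, 1.564, 0, 1.353], TCP at [0.174, -0.574, 0.245] pointing down, gripper open.
Joint ranges: [-2.99, 2.99], [-0.84, 1.86], [-1.1, 1.16], [-1.84, 2.11], [-1.51, 1.56], [-3.14, 3.14]. Speed limits (rad/s): [2.22, 2.22, 2.57, 3.14, 3.14, 3.14].

## Interface

Orientations are given as a rotation vector (axis times angle).
In Python, from bench import manip gives the robot as it stands.
- The arm moves only by the tool move_arm, never from a script. Its argument "targets" is a list of rows, each a list of 3 entries, a list of its own where there are three numbers: the shift along the world's x, y, z in cm, then the turn, a rotation vector about the world's x, y, z in degrees, then the finger opening in cm, from 0 to 8.54. A call has 1 to 20 rows; each row is the pose to reach, as a shift and turn from the pose commanded when the call began; what a row does not reach only later rows make up. A row lasts 1/10 s, in which the tool goes at most 50 mm and 8.59 degrees, less where a joint would pass 70% of its speed; a pose out of reach is approached as far as the arm can. A call with a gripper value outside its range is refused whole. The fingers move at their own pace and stop on an object; "grip_force" is the grip in N (left out, the last holds). Time passes only in rows, so rows that repeat a pose let the fingers close. It gives the time, the measured TCP pose, the force and the opening at its end, in the units of the state.
- manip.observe(): the state, without advancing time (a new reading comes with each control period).
- manip.get_image(name): name is "side" or "top"; returns the picture (420x560x3 uint8, red, green, blue); there is no depth.
- manip.camera_model(name): a dict with "fx", "fy", "cx", "cy" (pixels), "R" (3x3) and "t" (3): a world point X has camera coordinates R X + t. Camera axes: x right, y down, z forward; pixel columns grow to the right and rows downward; lengths in m; the calibration is good to about 2 mm. A picture is of the moment at which its call begins. camera_model takes no time and is no camera call.
- manip.hand_in(): hands the job in, once; it reports no verdict.
Trained networks look in the newest picture that a camera, given by its name, has taken for a name from the list of things; names that differ only in an ending like _2 or _b are one class to them, and where a whole thing is asked for, a point or a joint stands for the part that bears it (a point fixed in the world has none). Each returns a list of dicts, best first, with "conf" (0 to 1); they miss things now and then, are a little off and sometimes report something else, mostly with a low value. They report only what shows in the picture. A call takes as long as a camera call.
- manip.trace(name, camera): "mask" (420x560 bool, what is visible of it) and "extent" ([left, top, right, bottom] in pixels, round what is visible of it).
The state is a dict: "time": time; "q": joint angles; "qvel": joint speeds; "joint_efforts": joint torques, N m; "ee_pos": TCP position; "orientation": TCP orientation; "contact_force": force on the tool from outside, world axes, zero at the start; "ft_torque": the same for the moment, N m; "grip_width": finger opening in m.
Only numpy, scipy, OpenCV 4.12 (cv2) and the standard library are available. Lean on these libraries where they do the work, as an engineer would, in place of code of your own. Each camera call takes 0.05 s, during which the arm holds its last target.

## Task

Close up the sloping presentation case: push its lid fully shut, lay the latch's loop over so that its crossbar drops behind the keeper's lip, then push the latch lever right down until it snaps over centre and holds the loop taut. Leave the other things on the counter where they are.

Things in the scene. Friction and masses are not known exactly. Their poses are not given: they have to be found in the camera images.
- case: Dark wood case fixed on an iron stand, 260 mm wide; its upper face rises away from the robot at 35 deg. Origin on the counter under it; x level, towards the rise; y across; z up. Below, UP = x cos35 + z sin35 (up the face), OUT = -x sin35 + z cos35 (square off the face). The face is a fixed deck (85 mm down to 25 mm up from the lever pivot), then the lid, flush with it when shut.
- lever_pivot (a point): Axis of the brass latch lever, on the case's middle line, 12 mm OUT from the deck's face; it runs along the case's y.
- lever (a joint): Lever angle, rad: 0 = fully down, lying down-slope along the deck; grows as its free end rises and swings over UP (1.57 = square to the deck; starts 1.75 to 2.05; stop 2.15). Stays where left (0.04 N m friction). With the loop hooked, pushing it down takes 2 to 4 N near the tip, most just before it is down; then it snaps down and stays.
- lever_tip (a point): Free end of the lever, 62 mm from its pivot. The lever is a plate 23 mm wide; its outer face (facing OUT when down, UP when standing) lies 5 mm from the plane through the pivot axis; a small thumb curl, 6 mm high, ends it.
- loop (a joint): Angle (rad) of the steel loop hung on the lever: 0 = thrown back on its stop, grows as it swings over towards the lid. Its direction, from UP towards OUT, is 200 deg minus lever angle minus this angle. Light: little friction, so it falls by its weight, back to the stop or over onto the lid.
- loop_pivot (a point): Axis of the loop on the lever, 16 mm from the lever pivot, moving with the lever (lever at 1.57: 16 mm OUT of its pivot; lever down: 16 mm down-slope of it). The loop straddles the lever with two arms 40 mm apart.
- loop_bar: The loop's crossbar, 6 mm thick, 40 mm long, 60 mm from the loop's pivot; the arms are sprung and stretch up to 10 mm (4.5 N per mm). Origin: middle of the bar; x along the loop away from its pivot, y along the bar, z OUT when the loop is laid over.
- loop_ball (a point): Centre of the steel ball, 14 mm across, on a stem at the middle of the crossbar: the handle to pinch, about 20 mm above the lid once laid over. 14 mm beyond the bar along the loop and 18 mm along the bar's z, so 76 mm from the loop's pivot. It stands free on all sides.
- keeper (a point): Brass plate with a lip leaning UP, on the lid's middle, 26 mm wide. Origin: centre of the hooked crossbar, 7 mm above the lid's face, 48 mm UP of the lever pivot when shut; x up the lid, z off it. The lip is on the -x side, its top at z 11 mm; the plate's top is z -3 mm, to x 28 mm. Lever at 1.75 or more: the loop laid over lands at x 8 to 15 mm, clear of the lip; under 1.5 it catches on it.
- lid (a joint): Lid angle, rad: 0 = shut, starts at 0.15 to 0.35. Hinge along its upper edge, 170 mm UP of the lever pivot and 10 mm below the deck's plane. Stays where left; shut by pressing its face (2 to 5 N near the lower edge). Bare but for the keeper.
- lid_edge (a point): Middle of the lid's lower edge, on its outer face, 145 mm from the hinge; 25 mm UP of the lever pivot when shut.
- lamp (a point): Middle of a fixed brass picture light, a tube 18 mm thick and 200 mm long across the case, on two thin side arms: 164 mm UP of the lever pivot, 102 mm OUT from the lid's face. It blocks a gripper coming straight down at the keeper; one held square to the case's face, leaning back towards the robot, passes under it.
- cork_dish: Turquoise faience dish, 110 mm across, 30 mm high, beside the case. Not to be disturbed.
- stopper: Crystal stopper, 56 mm across, 84 mm high, beside the case. Not to be disturbed.
- funnel: Brass bottle-neck funnel standing on its mouth, 80 mm across, 85 mm high, beside the case. Not to be disturbed.
- gift_box: Cardboard gift box 90 x 60 x 45 mm, beside the case. Not to be disturbed.
- waiter_knife: Folded waiter's corkscrew lying on the counter in front of the case, 140 mm long, 14 mm high. Not to be disturbed.

How it is judged:
By the outcome, as a careful person would: the job done as asked, in the order asked, and still so for the second after the job is handed in, with the robot touching nothing.
It also fails if it takes over 64 s, if anything falls off the work surface, if the arm or the gripper's body presses on something with over 40 N, if the wrist force passes 120 N, or if a joint passes its speed limit or range.

## Working session

There is one attempt and no reset: what is moved stays moved. The work goes in short steps, Python scripts to look and compute and a tool call to move; the robot and the scene stay as the last step left them, time stands still between calls to the robot, and variables do not carry over. Pictures are saved under pics/ and viewed, and the job is handed in when it is done.

Besides the shell and the picture viewer there is one more tool, called after "Request:" by a JSON object that holds its "op" and its "data", one argument or row to a line. move_arm: Moves the arm, as the interface text tells. Its arguments: {"type":"object","properties":{"targets":{"type":"array","items":{"type":"array"}},"grip_force":{"type":"number"}},"required":["targets"]}

```bash
mkdir -p pics; ls; python3 - <<'E'
from bench import manip
import cv2
print(manip.observe())
for n in("side","top"):
    im=manip.get_image(n); cv2.imwrite(f"pics/{n}0.png",im[:,:,::-1])
    print(n,manip.camera_model(n))
for n in ("lever","loop_ball","loop_bar","keeper","lid","case","lamp"):
  for c in ("side","top"):
    r=manip.trace(n,c)
    print(n,c,[(round(d["conf"],2),d["extent"]) for d in r][:3])
E
```

```text
pics
{'time': 0.0, 'q': array([-1.49369165e+00,  1.04696460e-01,  9.64744124e-02,  1.56387882e+00,
        1.48554554e-05,  1.35309632e+00]), 'qvel': array([-0.00020872,  0.00093657, -0.0008295 ,  0.00064063, -0.00012919,
        0.00074928]), 'joint_efforts': array([-3.69251586e-05, -5.56926298e+01,  5.03655589e+01,  1.68331264e-02,
       -1.10845131e-04,  1.50270972e-05]), 'ee_pos': array([ 0.17432124, -0.57380234,  0.2445268 ]), 'orientation': array([-3.10623882e+00, -4.61212039e-01, -1.67141527e-04]), 'contact_force': array([ 0.16332544, -0.21952691,  0.50382998]), 'ft_torque': array([ 0.03315571, -0.06627598, -0.04807444]), 'grip_width': 0.08529024768211543}
side {'fx': 450.5037780802294, 'fy': 450.5037780802294, 'cx': 278.5238443851565, 'cy': 217.0687640184088, 'R': array([[ 0.98136646, -0.19086643, -0.0221334 ],
       [-0.1373334 , -0.61618568, -0.77553513],
       [ 0.13438533,  0.76412382, -0.63091629]]), 't': array([-0.57880531,  0.24149466,  1.08565003])}
top {'fx': 493.64404255803, 'fy': 493.64404255803, 'cx': 279.282429111519, 'cy': 205.456503940515, 'R': array([[-0.00
[... 261 characters left out ...]
0.5, 294.4, 230.1])]
loop_ball side [(0.48, [262.4, 213.1, 277.8, 230.7]), (0.17, [284.6, 174.2, 366.9, 263.9])]
loop_ball top [(0.69, [271.8, 209.7, 295.7, 230.4]), (0.25, [223.1, 121.6, 350.4, 197.0])]
loop_bar side [(0.53, [260.0, 211.4, 278.0, 230.5])]
loop_bar top [(0.56, [269.8, 212.8, 283.0, 230.4])]
keeper side [(0.68, [286.6, 175.0, 365.2, 263.9])]
keeper top [(0.56, [224.2, 118.6, 349.4, 197.7])]
lid side [(0.81, [287.0, 173.8, 366.8, 263.1]), (0.71, [315.2, 307.6, 365.4, 347.0])]
lid top [(0.79, [223.9, 124.0, 348.7, 199.8])]
case side [(0.62, [263.6, 150.9, 375.7, 312.0])]
case top [(0.58, [223.5, 110.7, 345.9, 233.9])]
lamp side []
lamp top [(0.76, [221.9, 115.9, 348.6, 234.9])]
```

```bash
python3 - <<'E'
import cv2
for n,(a,b,c,d) in dict(side=(230,130,400,330),top=(200,90,370,250)).items():
    im=cv2.imread(f"pics/{n}0.png")[b:d,a:c]
    s=min(800/(c-a),600/(d-b)); s=int(s)
    cv2.imwrite(f"pics/{n}0z.png",cv2.resize(im,None,fx=s,fy=s,interpolation=cv2.INTER_CUBIC)); print(s)
E
```

```text
3
3
```

View pics/side0.png

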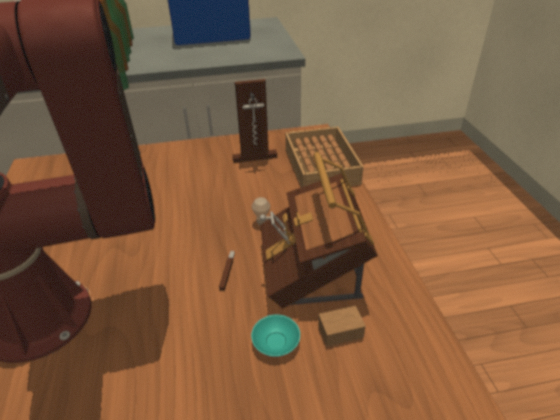

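View pics/top0.png

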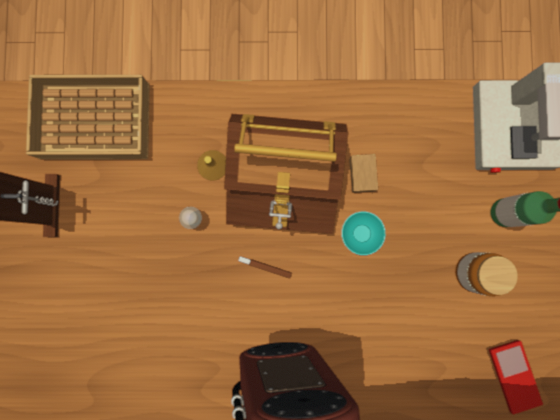

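View pics/side0z.png

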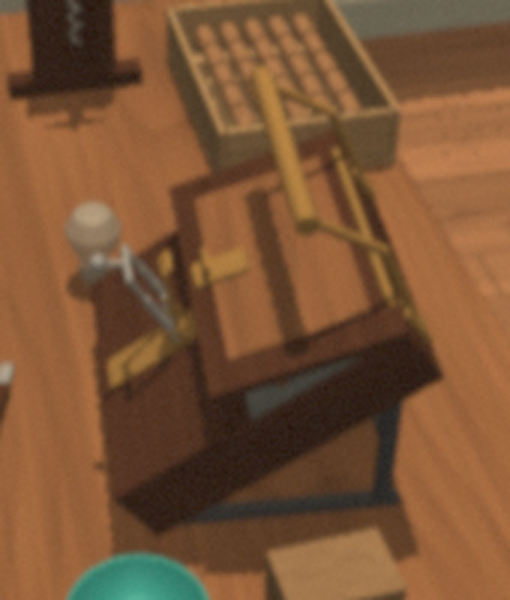

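View pics/top0z.png

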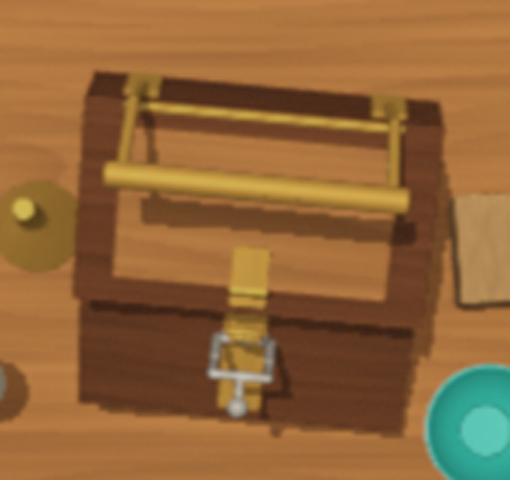

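```bash
cat > g.py <<'E'
import numpy as np
from bench import manip
C={n:manip.camera_model(n) for n in("side","top")}
s35,c35=np.sin(np.radians(35)),np.cos(np.radians(35))
def proj(n,X):
    c=C[n];p=c["R"]@np.asarray(X)+c["t"];return np.array([c["fx"]*p[0]/p[2]+c["cx"],c["fy"]*p[1]/p[2]+c["cy"]])
def axes(yaw):
    x=np.array([np.cos(yaw),np.sin(yaw),0]);y=np.array([-np.sin(yaw),np.cos(yaw),0]);z=np.array([0,0,1.])
    return c35*x+s35*z,y,-s35*x+c35*z
def W(p,u,y,o):  # p: x,y,z,yaw ; mm in case frame rel. to lever pivot
    U,Y,O=axes(p[3]);return np.array(p[:3])+(u*U+y*Y+o*O)/1000
def lever_pt(p,th,r,h,y=0): # r along lever, h outer-face normal
    return W(p,-r*np.cos(th)+h*np.sin(th),y,r*np.sin(th)+h*np.cos(th))
def loop_pt(p,th,lo,a,b,y=0): # a along loop, b along bar z
    d=np.radians(200)-th-lo
    u=-16*np.cos(th)+a*np.cos(d)-b*np.sin(d);o=16*np.sin(th)+a*np.sin(d)+b*np.cos(d)
    return W(p,u,y,o)
def lid_pt(p,ph,a,h,y=0): # a mm from lower edge up the lid, h above face
    # relative to hinge (170,-22): lid-shut vector
    u,o=a+25-170,h-12+22
    return W(p,170+u*np.cos(ph)+o*np.sin(ph),y,-22-u*np.sin(ph)+o*np.cos(ph))
E
cat > fit.py <<'E'
from g import *
from scipy.optimize import least_squares
T=lambda x,y:(200+x/3,90+y/3)
S=lambda x,y:(230+x/3,130+y/3)
obs=[("top",T(106,174),lambda q:W(q,164,100,90)),("top",T(408,200),lambda q:W(q,164,-100,90)),
("side",S(262,72),lambda q:W(q,164,100,90)),("side",S(306,222),lambda q:W(q,164,-100,90)),
("top",T(80,402),lambda q:W(q,-85,130,-12)),("top",T(402,434),lambda q:W(q,-85,-130,-12)),
("side",S(118,497),lambda q:W(q,-85,-130,-12)),
("top",T(90,300),lambda q:lid_pt(q,q[5],0,0,130)),("top",T(412,333),lambda q:lid_pt(q,q[5],0,0,-130)),
("side",S(213,395),lambda q:lid_pt(q,q[5],0,0,-130)),("side",S(173,188),lambda q:lid_pt(q,q[5],0,0,130)),
("top",T(237,408),lambda q:loop_pt(q,q[4],0,74,18)),("side",S(97,262),lambda q:loop_pt(q,q[4],0,74,18)),
]
f=lambda q:np.concatenate([proj(n,g(q))-np.array(o) for n,o,g in obs])
r=least_squares(f,[.55,0,.15,0,1.9,.25],loss="soft_l1",x_scale=[.01,.01,.01,.05,.1,.1])
print(r.x,r.cost);print(f(r.x).reshape(-1,2).round(1))
import sys,cv2
np.save("q.npy",r.x)
q=r.x
for n,(a,b,c,d) in dict(side=(230,130,400,330),top=(200,90,370,250)).items():
    im=cv2.resize(cv2.imread(f"pics/{n}0.png")[b:d,a:c],None,fx=3,fy=3,interpolation=cv2.INTER_CUBIC)
    pts=[]
    for l in ([W(q,164,100,90),W(q,164,-100,90)],[W(q,-85,130,-12),W(q,-85,-130,-12)],[W(q,25,130,-12),W(q,25,-130,-12)],
      [lid_pt(q,q[5],0,0,130),lid_pt(q,q[5],0,0,-130)],[lid_pt(q,q[5],23,-7+4,13),lid_pt(q,q[5],51,-3+7,13),lid_pt(q,q[5],51,4,-13),lid_pt(q,q[5],23,4,-13)],
      [lever_pt(q,q[4],0,5,11),lever_pt(q,q[4],62,5,11),lever_pt(q,q[4],62,5,-11),lever_pt(q,q[4],0,5,-11)],
      [loop_pt(q,q[4],0,0,0,20),loop_pt(q,q[4],0,60,0,20),loop_pt(q,q[4],0,60,0,-20),loop_pt(q,q[4],0,0,0,-20)],[loop_pt(q,q[4],0,60,0),loop_pt(q,q[4],0,74,18)]):
        P=np.array([(proj(n,X)-[a,b]+.0)*3 for X in l]).round().astype(int)
        cv2.polylines(im,[P],False,(0,255,0),1)
    cv2.imwrite(f"pics/{n}_fit{sys.argv[1]}.png",im)
E
python3 fit.py 1
```

```text
[ 0.61734654  0.01542535  0.12740464 -0.09044846  1.95124754  0.25905968] 15.277027397557632
[[ 0.  -0.6]
 [ 0.5 -0.4]
 [-1.3 -0.1]
 [ 0.2  0.5]
 [-0.9  0.2]
 [-0.5 -0.8]
 [-2.4  0.1]
 [-5.8 -1.2]
 [ 3.6 -1.9]
 [-1.3  0.9]
 [-1.7 -0.2]
 [ 0.6 -0.4]
 [-0.5  0.1]]
```

View pics/side_fit1.png

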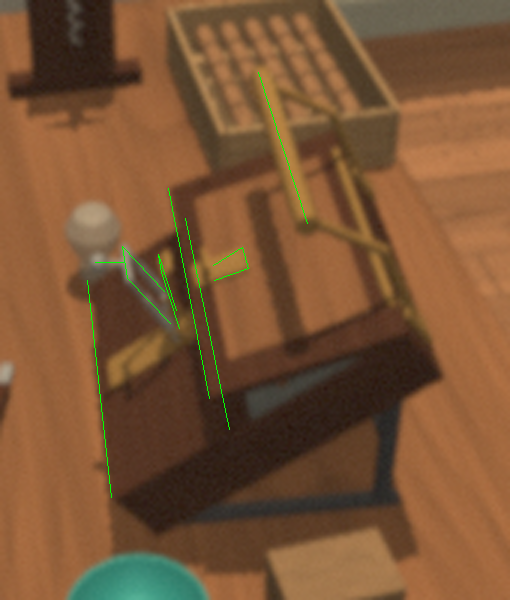

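View pics/top_fit1.png

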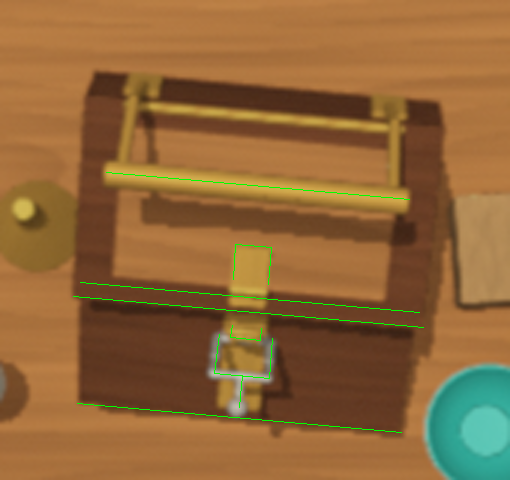

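```bash
cat > mv.py <<'E'
from g import *
from scipy.spatial.transform import Rotation as Ro
q=np.load("q.npy")
def Rt(sign=1,lean=0.):
    # tool z=-OUT rotated by lean(deg) : positive leans further back to robot
    U,Y,O=axes(q[3]);a=np.radians(lean)
    z=-O*np.cos(a)+U*np.sin(a);y=sign*Y
    return np.column_stack([np.cross(y,z),y,z])
def to(pos,R,s=None):
    s=s or manip.observe()
    R0=Ro.from_rotvec(s["orientation"]).as_matrix()
    print("shift cm",((np.asarray(pos)-s["ee_pos"])*100).round(2),"turn deg",np.degrees(Ro.from_matrix(R@R0.T).as_rotvec()).round(2))
E
python3 - <<'E'
from mv import *
s=manip.observe()
print(Ro.from_rotvec(s["orientation"]).as_matrix().round(3))
# lid press approach: u=50,y=-78, tips at o=+60 -> TCP o=74
for sg in(1,-1):
  for y in(-78,78): print(sg,y,W(q,50,y,74).round(3)); to(W(q,50,y,74),Rt(sg))
print("ball",loop_pt(q,q[4],0,74,18),"tip",lever_pt(q,q[4],62,5))
for n in("lever","loop_ball"): pass
E
```

```text
[[ 0.957  0.291 -0.   ]
 [ 0.291 -0.957 -0.   ]
 [-0.     0.    -1.   ]]
1 -78 [ 0.609 -0.062  0.217]
shift cm [43.45 51.2  -2.86] turn deg [-48.36  -4.95 151.34]
1 78 [0.623 0.093 0.217]
shift cm [44.85 66.74 -2.86] turn deg [-48.36  -4.95 151.34]
-1 -78 [ 0.609 -0.062  0.217]
shift cm [43.45 51.2  -2.86] turn deg [  3.6  -35.03 -21.38]
-1 78 [0.623 0.093 0.217]
shift cm [44.85 66.74 -2.86] turn deg [  3.6  -35.03 -21.38]
ball [0.55835157 0.02077595 0.19504451] tip [0.60809278 0.01626463 0.188908  ]
```

Request:
{"op": "move_arm", "data": {
  "targets": [
    [[25,12,15],[0,0,0],0],
    [[25,12,15],[0,0,0],0],
    [[25,12,15],[0,0,0],0],
    [[25,12,15],[0,0,0],0],
    [[25,12,15],[0,0,0],0],
    [[25,12,15],[0,0,0],0],
    [[25,12,15],[0,0,0],0],
    [[25,12,15],[0,0,0],0],
    [[43.5,51.2,8],[3.6,-35.0,-21.4],0],
    [[43.5,51.2,8],[3.6,-35.0,-21.4],0],
    [[43.5,51.2,8],[3.6,-35.0,-21.4],0],
    [[43.5,51.2,8],[3.6,-35.0,-21.4],0],
    [[43.5,51.2,8],[3.6,-35.0,-21.4],0],
    [[43.5,51.2,8],[3.6,-35.0,-21.4],0],
    [[43.5,51.2,8],[3.6,-35.0,-21.4],0],
    [[43.5,51.2,8],[3.6,-35.0,-21.4],0],
    [[43.5,51.2,8],[3.6,-35.0,-21.4],0],
    [[43.5,51.2,8],[3.6,-35.0,-21.4],0],
    [[43.5,51.2,8],[3.6,-35.0,-21.4],0],
    [[43.5,51.2,8],[3.6,-35.0,-21.4],0]
  ],
  "grip_force": 20
}}

```text
time: 2.8
ee_pos: [0.6089, -0.0622, 0.3242]
orientation: [2.968, -0.134, 0.933]
contact_force: [0.2, -0.5, 0.6]
grip_width: 0.0001
```

```bash
python3 - <<'E'
from mv import *
import cv2
s=manip.observe()
R=Ro.from_rotvec(s["orientation"]).as_matrix(); tip=s["ee_pos"]+R[:,2]*.014
print((R-Rt(-1)).round(3))
ims=[]
for n,(a,b,c,d) in dict(side=(180,60,440,360),top=(150,50,410,350)).items():
    im=cv2.resize(manip.get_image(n)[b:d,a:c,::-1],None,fx=1.5,fy=1.5)
    cv2.circle(im,tuple(((proj(n,tip)-[a,b])*1.5).astype(int)),3,(0,255,0),1); ims.append(im)
cv2.imwrite("pics/1.png",np.hstack(ims))
to(W(q,50,-78,74),Rt(-1)); to(W(q,50,-78,2),Rt(-1))
E
```

```text
[[ 0.001  0.    -0.001]
 [ 0.    -0.     0.   ]
 [-0.001  0.    -0.001]]
shift cm [-1.000e-02  1.500e-01 -1.083e+01] turn deg [ 0.   -0.05  0.12]
shift cm [  4.1   -0.23 -16.73] turn deg [ 0.   -0.05  0.12]
```

View pics/1.png

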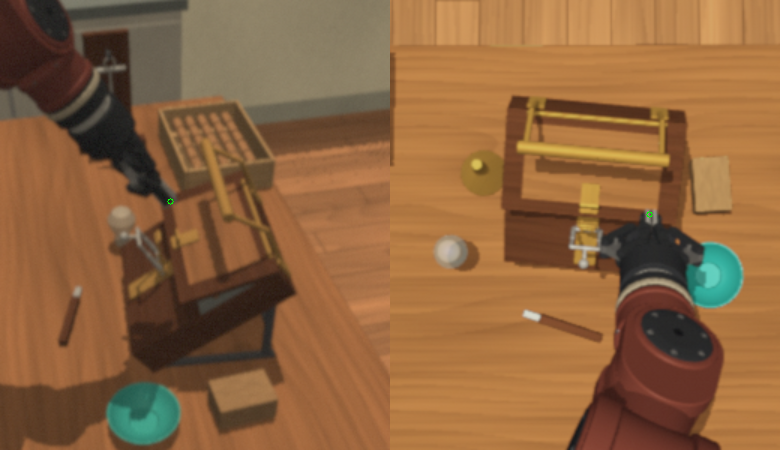

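```bash
python3 - <<'E'
from mv import *
for o in (74,40,20,8,2,-1): to(W(q,58,-98,o),Rt(-1))
E
```

```text
shift cm [  0.46  -1.91 -10.37] turn deg [ 0.   -0.05  0.12]
shift cm [  2.4   -2.08 -13.16] turn deg [ 0.   -0.05  0.12]
shift cm [  3.55  -2.19 -14.8 ] turn deg [ 0.   -0.05  0.12]
shift cm [  4.23  -2.25 -15.78] turn deg [ 0.   -0.05  0.12]
shift cm [  4.58  -2.28 -16.27] turn deg [ 0.   -0.05  0.12]
shift cm [  4.75  -2.29 -16.52] turn deg [ 0.   -0.05  0.12]
```

Request:
{"op": "move_arm", "data": {
  "targets": [
    [[0.5,-1.9,-5],[0,0,0],0],
    [[0.5,-1.9,-10.4],[0,0,0],0],
    [[0.5,-1.9,-10.4],[0,0,0],0],
    [[1.5,-2.0,-11.8],[0,0,0],0],
    [[2.4,-2.1,-13.2],[0,0,0],0],
    [[2.8,-2.1,-13.7],[0,0,0],0],
    [[3.2,-2.2,-14.3],[0,0,0],0],
    [[3.55,-2.2,-14.8],[0,0,0],0],
    [[3.8,-2.2,-15.1],[0,0,0],0],
    [[4.0,-2.2,-15.4],[0,0,0],0],
    [[4.2,-2.25,-15.75],[0,0,0],0],
    [[4.3,-2.25,-15.9],[0,0,0],0]
  ]
}}

```text
time: 4.1
ee_pos: [0.6525, -0.0845, 0.1661]
orientation: [2.968, -0.135, 0.935]
contact_force: [-1.8, -0.4, 1.1]
grip_width: -0.0001
```

Request:
{"op": "move_arm", "data": {
  "targets": [
    [[0.11,0,-0.16],[0,0,0],0],
    [[0.23,0,-0.33],[0,0,0],0],
    [[0.29,0,-0.41],[0,0,0],0],
    [[0.34,0,-0.5],[0,0,0],0],
    [[0.34,0,-0.5],[0,0,0],0]
  ]
}}

```text
time: 4.6
ee_pos: [0.6558, -0.0846, 0.1613]
orientation: [2.968, -0.135, 0.935]
contact_force: [-0.5, 0.8, 0.3]
grip_width: 0.0001
```

Request:
{"op": "move_arm", "data": {
  "targets": [
    [[0.09,0,-0.12],[0,0,0],0],
    [[0.17,0,-0.25],[0,0,0],0],
    [[0.17,0,-0.25],[0,0,0],0]
  ]
}}

```text
time: 4.9
ee_pos: [0.6572, -0.0847, 0.1601]
orientation: [2.967, -0.135, 0.934]
contact_force: [-22.5, 3.0, 15.3]
grip_width: 0.0001
```

```bash
cat > look.py <<'E'
from mv import *
import cv2,sys
s=manip.observe()
U,Y,O=axes(q[3]); d=(s["ee_pos"]-q[:3])*1000
print("t",s["time"],"tcp u,y,o",(d@U).round(1),(d@Y).round(1),(d@O).round(1),"F u,y,o",[(s["contact_force"]@a).round(1) for a in(U,Y,O)],s["grip_width"])
if len(sys.argv)>1:
    ims=[]
    for n,(a,b,c,d) in dict(side=(240,140,380,320),top=(215,90,355,270)).items():
        im=manip.get_image(n)[:,:,::-1]; cv2.imwrite(f"pics/{n}{sys.argv[1]}.png",im)
        ims.append(cv2.resize(im[b:d,a:c],None,fx=2.8,fy=2.8,interpolation=cv2.INTER_CUBIC))
    cv2.imwrite(f"pics/z{sys.argv[1]}.png",np.hstack(ims))
E
python3 look.py 2
```

```text
t 4.9 tcp u,y,o 58.6 -96.1 -1.2 F u,y,o [np.float64(-9.8), np.float64(1.0), np.float64(25.5)] 6.652536753576233e-05
```

View pics/z2.png

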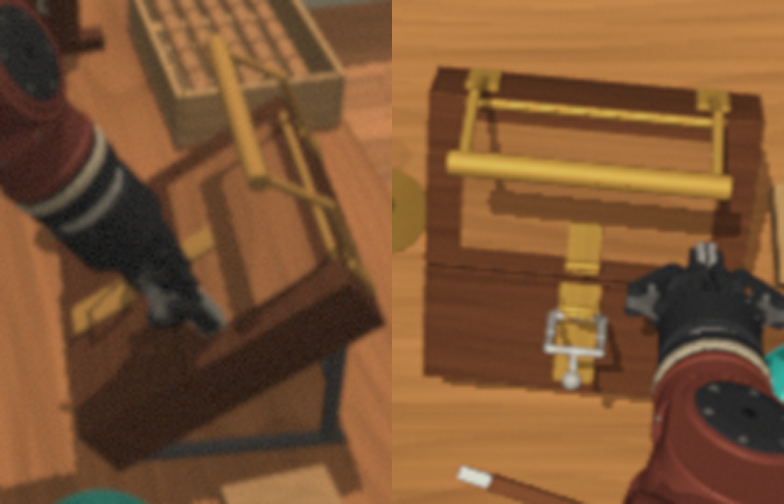

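Request:
{"op": "move_arm", "data": {
  "targets": [
    [[-0.6,0,0.8],[0,0,0],0],
    [[-2.3,0.2,3.3],[0,0,0],0],
    [[-4.6,0.4,6.5],[0,0,0],1],
    [[-7.5,0.7,10.6],[0,0,0],3],
    [[-12.5,-6,15],[0,0,0],4],
    [[-16,-8,15],[0,0,0],4],
    [[-16,-8,15],[0,0,0],4]
  ]
}}

```text
time: 5.7
ee_pos: [0.4993, -0.1678, 0.3103]
orientation: [2.972, -0.135, 0.93]
contact_force: [0.4, -1.0, -0.4]
grip_width: 0.04
```

```bash
python3 look.py 3; python3 - <<'E'
import cv2
for n,(a,b,c,d) in dict(side=(250,170,350,270),top=(225,110,345,240)).items():
    im=cv2.imread(f"pics/{n}3.png")[b:d,a:c]; k=6 if n=="side" else 4
    cv2.imwrite(f"pics/{n}3z.png",cv2.resize(im,None,fx=k,fy=k,interpolation=cv2.INTER_CUBIC))
E
```

```text
t 5.7 tcp u,y,o 22.2 -193.1 207.8 F u,y,o [np.float64(0.2), np.float64(-0.9), np.float64(-0.6)] 0.04003314979593749
```

View pics/side3z.png

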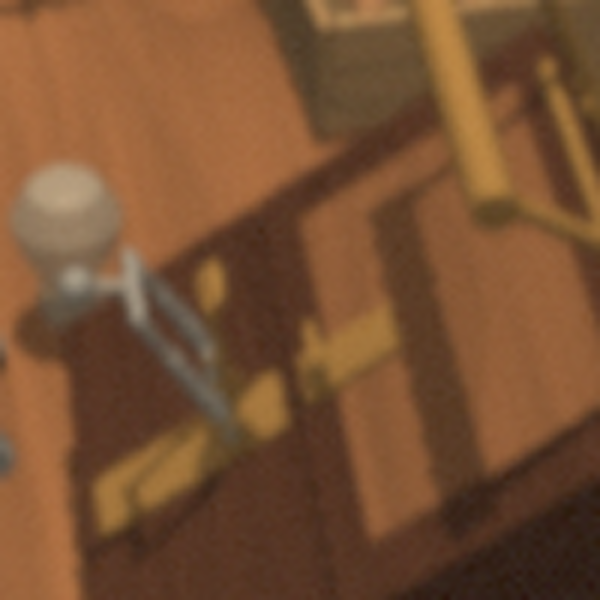

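View pics/top3z.png

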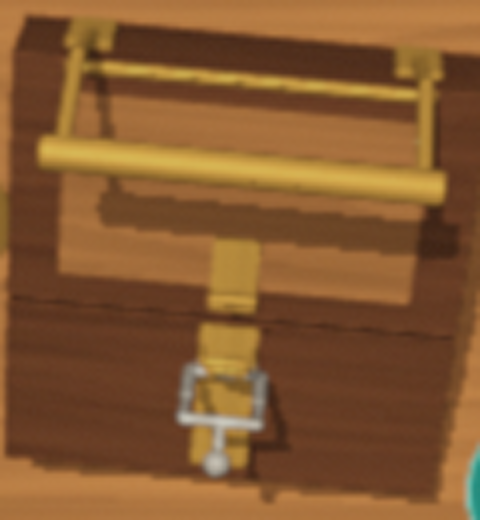

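```bash
cat > fit2.py <<'E'
from g import *
from scipy.optimize import least_squares
import cv2
T=lambda x,y:(225+x/4,110+y/4)
S=lambda x,y:(250+x/6,170+y/6)
L=lambda a,b,y:(lambda q:loop_pt(q,q[4],q[5],a,b,y))
K=lambda u,o,y:(lambda q:W(q,u,y,o))
obs=[("top",T(40,152),K(164,90,100)),("top",T(445,188),K(164,90,-100)),
("side",(230+262/3,130+24),K(164,90,100)),("side",S(491,207),K(164,90,-100)),
("top",T(7,455),K(-85,-12,130)),("top",T(437,500),K(-85,-12,-130)),("side",(230+118/3,130+497/3),K(-85,-12,-130)),
("top",T(10,297),K(25,-12,130)),("top",T(447,336),K(25,-12,-130)),
("top",T(214,240),K(76,-8,13)),("top",T(259,242),K(76,-8,-13)),("side",S(388,305),K(76,-8,13)),("side",S(402,345),K(76,-8,-13)),
("top",T(216,463),L(74,18,0)),("side",S(75,280),L(74,18,0)),
("top",T(181,417),L(60,0,20)),("top",T(264,426),L(60,0,-20)),("side",S(130,258),L(60,0,20)),("side",S(136,312),L(60,0,-20)),
("side",S(210,285),lambda q:lever_pt(q,q[4],61,7,0)),
]
f=lambda q:np.concatenate([proj(n,g(q))-np.array(o) for n,o,g in obs])
q0=list(np.load("q.npy")[:5])+[0.]
r=least_squares(f,q0,loss="soft_l1",x_scale=[.01,.01,.01,.05,.1,.1])
print(r.x.round(4),r.cost);print(f(r.x).reshape(-1,2).round(1).tolist())
q=r.x;np.save("q.npy",q)
J=r.jac;print("sd",np.sqrt(np.diag(np.linalg.inv(J.T@J))).round(4))
print("ball",L(74,18,0)(q))
from scipy.optimize import least_squares as ls
b=ls(lambda X:np.r_[proj("top",X)-T(216,463),proj("side",X)-S(75,280)],q[:3]+[-.05,0,.07]);print("tri ball",b.x,b.fun)
E
python3 fit2.py; python3 look.py
```

```text
[ 0.6173  0.0157  0.1262 -0.092   1.9898 -0.036 ] 11.534540695137316
[[0.3, -0.6], [0.1, -0.6], [-1.3, 0.3], [0.3, 0.4], [-1.1, 0.4], [-1.0, -1.1], [-2.5, 0.3], [-1.0, -0.3], [2.7, 0.1], [0.2, -0.6], [0.6, -0.1], [-0.8, -0.9], [-1.4, -0.7], [0.4, -0.5], [-0.4, 0.9], [0.9, -0.3], [-1.4, -0.9], [-0.6, -0.8], [-0.1, 0.8], [-0.1, 0.4]]
sd [0.0008 0.0009 0.0014 0.0068 0.0407 0.0532]
ball [0.5590925  0.02110708 0.19413284]
tri ball [0.55897746 0.02189485 0.19604435] [ 0.04758233 -0.50256049 -0.54676597  0.05916135]
t 5.8 tcp u,y,o 23.9 -195.5 209.1 F u,y,o [np.float64(0.3), np.float64(0.2), np.float64(0.0)] 0.04033480283202266
```

```bash
python3 - <<'E'
from mv import *
q[4]=1.98;q[5]=0;np.save("q.npy",q)
ball=np.array([.559,.0215,.195]);U,Y,O=axes(q[3])
d=(ball-q[:3])*1e3;print("ball uyo",d@U,d@Y,d@O)
for k in(90,50,3): to(ball+O*k/1000,Rt(-1))
E
```

```text
ball uyo -8.578228041232558 0.3827679166926489 89.9680893743005
shift cm [ 0.82 19.6  -4.25] turn deg [-0.06 -0.19  0.12]
shift cm [ 3.1  19.39 -7.53] turn deg [-0.06 -0.19  0.12]
shift cm [  5.79  19.14 -11.38] turn deg [-0.06 -0.19  0.12]
```

Request:
{"op": "move_arm", "data": {
  "targets": [
    [[0.8,5,1],[0,0,0],4],
    [[0.8,10,0],[0,0,0],4],
    [[0.8,15,-2],[0,0,0],4],
    [[0.8,19.6,-4.2],[0,0,0],4],
    [[0.8,19.6,-4.2],[0,0,0],4],
    [[3.1,19.4,-7.5],[0,0,0],4],
    [[3.1,19.4,-7.5],[0,0,0],4]
  ]
}}

```text
time: 6.5
ee_pos: [0.5495, 0.0314, 0.2309]
orientation: [2.986, -0.132, 0.888]
contact_force: [-0.7, -0.1, -1.2]
grip_width: 0.04
```

```bash
python3 look.py 4; python3 - <<'E'
from mv import *
ball=np.array([.559,.0215,.195]);U,Y,O=axes(q[3])
to(ball+O*.003,Rt(-1))
E
```

```text
t 6.5 tcp u,y,o 3.5 9.4 125.3 F u,y,o [np.float64(-1.3), np.float64(-0.2), np.float64(-0.6)] 0.039962365285137566
shift cm [ 0.63 -0.8  -3.99] turn deg [-0.16 -1.46 -0.1 ]
```

View pics/z4.png

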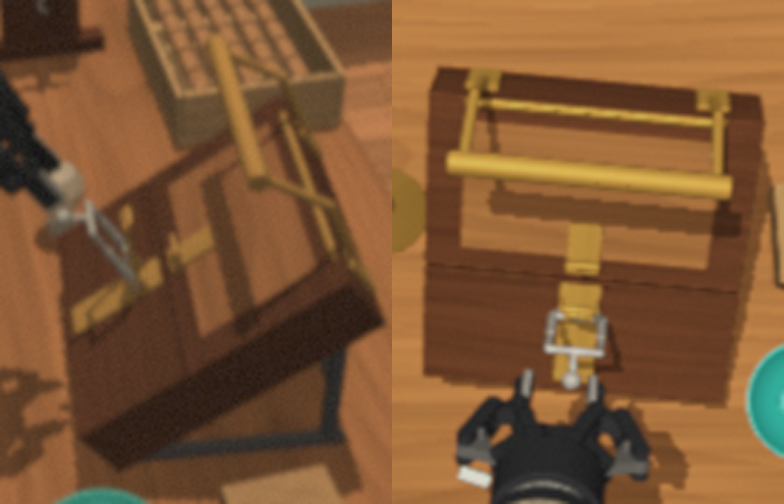

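```bash
python3 look.py;python3 - <<'E'
from mv import *
s=manip.observe();print(s["time"],s["ee_pos"],s["qvel"].round(3))
ball=np.array([.559,.0215,.195]);U,Y,O=axes(q[3])
to(ball+O*.003,Rt(-1))
E
```

```text
t 6.6 tcp u,y,o 8.5 7.8 129.7 F u,y,o [np.float64(0.6), np.float64(0.8), np.float64(-0.4)] 0.03974258603538863
6.6 [0.55097131 0.02966769 0.23733284] [-0.019 -0.015  0.051  0.003  0.003 -0.004]
shift cm [ 0.63 -0.8  -3.99] turn deg [-0.16 -1.46 -0.1 ]
```

Request:
{"op": "move_arm", "data": {
  "targets": [
    [[-1.77,-0.6,-0.55],[-0.2,-1.5,-0.1],4],
    [[-1.77,-0.6,-0.55],[-0.2,-1.5,-0.1],4],
    [[-1.77,-0.6,-0.55],[-0.2,-1.5,-0.1],4],
    [[-0.6,-0.7,-2.3],[-0.2,-1.5,-0.1],4],
    [[0.0,-0.75,-3.1],[-0.2,-1.5,-0.1],4],
    [[0.63,-0.8,-3.99],[-0.2,-1.5,-0.1],4],
    [[0.63,-0.8,-3.99],[-0.2,-1.5,-0.1],4],
    [[0.63,-0.8,-3.99],[-0.2,-1.5,-0.1],4]
  ]
}}

```text
time: 7.4
ee_pos: [0.5631, 0.0215, 0.198]
orientation: [2.967, -0.137, 0.93]
contact_force: [-0.2, 0.6, -0.4]
grip_width: 0.04
```

```bash
python3 look.py 5; python3 - <<'E'
from mv import *
ball=np.array([.559,.0215,.195]);U,Y,O=axes(q[3])
to(ball+O*.003,Rt(-1))
import cv2
ims=[]
for n,(a,b,c,d) in dict(side=(235,170,325,260),top=(235,160,325,250)).items():
    ims.append(cv2.resize(cv2.imread(f"pics/{n}5.png")[b:d,a:c],None,fx=4.4,fy=4.4,interpolation=cv2.INTER_CUBIC))
cv2.imwrite("pics/z5.png",np.hstack(ims))
E
```

```text
t 7.4 tcp u,y,o -3.5 0.8 90.1 F u,y,o [np.float64(-0.4), np.float64(0.6), np.float64(-0.2)] 0.04000175449646713
shift cm [-0.6   0.01 -0.12] turn deg [ 0.06 -0.17  0.04]
```

View pics/z5.png

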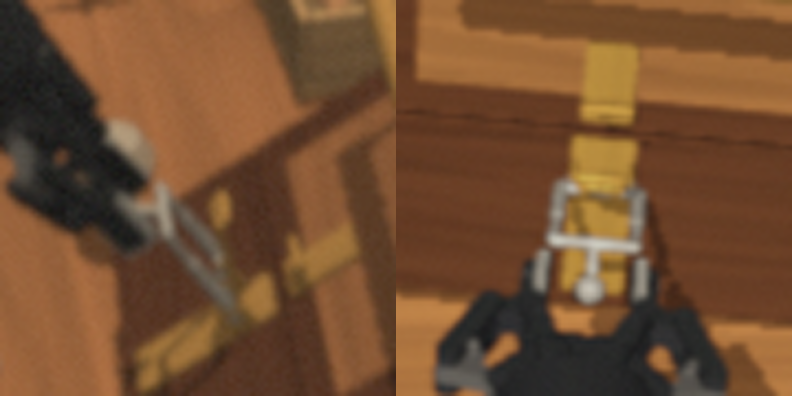

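Request:
{"op": "move_arm", "data": {
  "targets": [
    [[-0.5,0,-0.15],[0,0,0],4],
    [[-0.5,0,-0.15],[0,0,0],3],
    [[-0.5,0,-0.15],[0,0,0],2],
    [[-0.5,0,-0.15],[0,0,0],1],
    [[-0.5,0,-0.15],[0,0,0],1],
    [[-0.5,0,-0.15],[0,0,0],1],
    [[-0.5,0,-0.15],[0,0,0],1]
  ],
  "grip_force": 20
}}

```text
time: 8.2
ee_pos: [0.5618, 0.0218, 0.1965]
orientation: [2.969, -0.137, 0.924]
contact_force: [-2.4, 0.0, 1.5]
grip_width: 0.0119
```

```bash
python3 look.py 6
```

```text
t 8.2 tcp u,y,o -5.4 0.9 89.6 F u,y,o [np.float64(-1.1), np.float64(-0.2), np.float64(2.5)] 0.011903816918324133
```

View pics/z6.png

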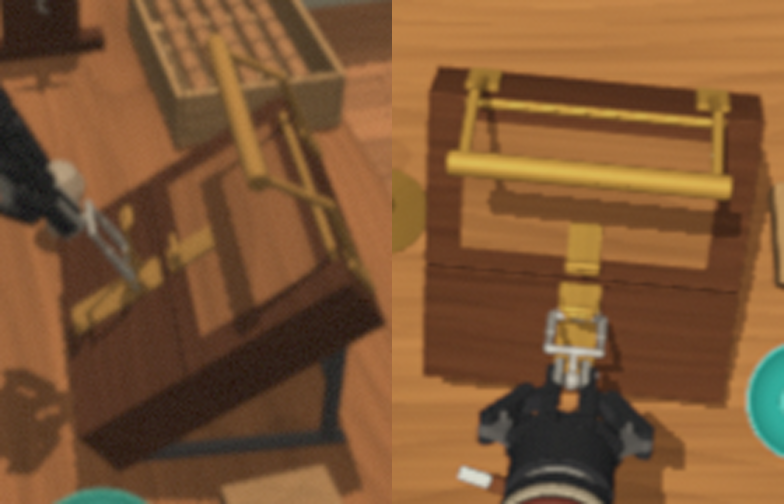

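```bash
python3 - <<'E'
from mv import *
U,Y,O=axes(q[3]);b0=loop_pt(q,1.98,0,74,18)
for d in np.linspace(86.6,-8,17)[1:]:
    lo=np.radians(200-d)-1.98
    print(d.round(0),((loop_pt(q,1.98,lo,74,18)-b0)*100).round(2).tolist())
E
```

```text
81.0 [0.57, -0.05, 0.52]
75.0 [1.2, -0.11, 0.99]
69.0 [1.88, -0.17, 1.39]
63.0 [2.59, -0.24, 1.72]
57.0 [3.33, -0.31, 1.97]
51.0 [4.09, -0.38, 2.14]
45.0 [4.87, -0.45, 2.23]
39.0 [5.65, -0.52, 2.25]
33.0 [6.43, -0.59, 2.18]
27.0 [7.2, -0.66, 2.03]
22.0 [7.95, -0.73, 1.8]
16.0 [8.67, -0.8, 1.5]
10.0 [9.36, -0.86, 1.12]
4.0 [10.0, -0.92, 0.68]
-2.0 [10.6, -0.98, 0.17]
-8.0 [11.14, -1.03, -0.4]
```

Request:
{"op": "move_arm", "data": {
  "targets": [
    [[0.57,-0.05,0.52],[0,0,0],1],
    [[1.2,-0.11,0.99],[0,0,0],1],
    [[1.88,-0.17,1.39],[0,0,0],1],
    [[2.59,-0.24,1.72],[0,0,0],1],
    [[3.33,-0.31,1.97],[0,0,0],1],
    [[4.09,-0.38,2.14],[0,0,0],1],
    [[4.87,-0.45,2.23],[0,0,0],1],
    [[5.65,-0.52,2.25],[0,0,0],1],
    [[5.65,-0.52,2.25],[0,0,0],1]
  ]
}}

```text
time: 9.2
ee_pos: [0.6191, 0.0165, 0.2189]
orientation: [2.969, -0.137, 0.924]
contact_force: [-1.4, -1.7, 1.3]
grip_width: 0.0121
```

```bash
python3 look.py 7
```

```text
t 9.2 tcp u,y,o 54.6 0.9 75.0 F u,y,o [np.float64(-0.2), np.float64(-1.9), np.float64(1.7)] 0.012142502233409019
```

View pics/z7.png

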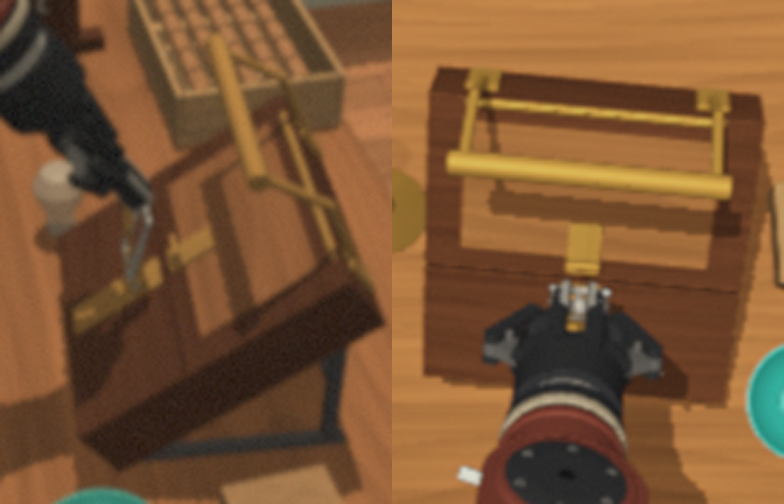

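Request:
{"op": "move_arm", "data": {
  "targets": [
    [[0.78,-0.07,-0.07],[0,0,0],1],
    [[1.55,-0.14,-0.22],[0,0,0],1],
    [[2.3,-0.21,-0.45],[0,0,0],1],
    [[3.02,-0.28,-0.75],[0,0,0],1],
    [[3.71,-0.34,-1.13],[0,0,0],1],
    [[4.35,-0.4,-1.57],[0,0,0],1],
    [[4.95,-0.46,-2.08],[0,0,0],1],
    [[5.5,-0.51,-2.65],[0,0,0],1],
    [[5.5,-0.51,-2.65],[0,0,0],1]
  ]
}}

```text
time: 10.2
ee_pos: [0.6734, 0.0115, 0.191]
orientation: [2.97, -0.138, 0.922]
contact_force: [-0.3, -2.0, 1.3]
grip_width: 0.0119
```

```bash
python3 look.py 8
```

```text
t 10.2 tcp u,y,o 83.2 1.0 20.8 F u,y,o [np.float64(0.6), np.float64(-2.0), np.float64(1.1)] 0.011873511573873625
```

View pics/z8.png

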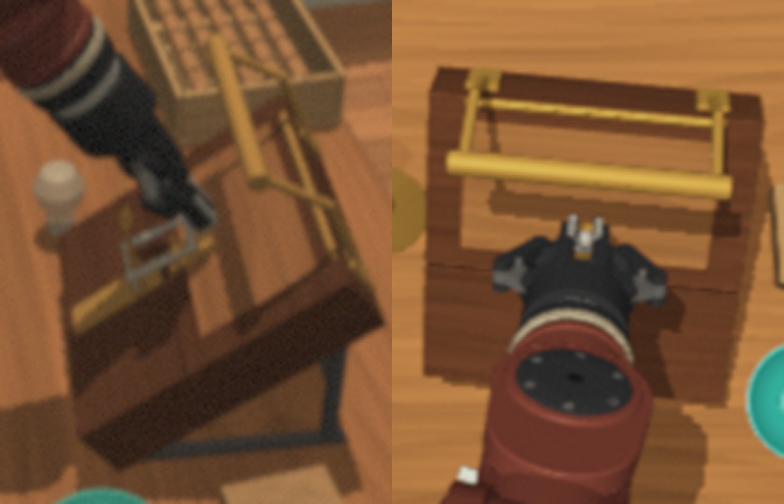

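Request:
{"op": "move_arm", "data": {
  "targets": [
    [[0.3,-0.03,-0.5],[0,0,0],1],
    [[0.3,-0.03,-0.5],[0,0,0],1],
    [[0.3,-0.03,-0.5],[0,0,0],2.5],
    [[0.3,-0.03,-0.5],[0,0,0],4],
    [[0.3,-0.03,-0.5],[0,0,0],4],
    [[0.3,-0.03,-0.5],[0,0,0],4],
    [[-0.8,0.07,1.1],[0,0,0],4],
    [[-2,0.2,2.7],[0,0,0],4],
    [[-4,0.35,5.6],[0,0,0],4],
    [[-6.5,0.5,9.0],[0,0,0],2],
    [[-10,0.5,9.5],[0,0,0],0],
    [[-12,0.5,9.5],[0,0,0],0],
    [[-12,0.5,9.5],[0,0,0],0]
  ]
}}

```text
time: 11.6
ee_pos: [0.5523, 0.0167, 0.2886]
orientation: [2.968, -0.137, 0.927]
contact_force: [0.2, 0.4, 0.0]
grip_width: 0.0002
```

```bash
python3 look.py 9
```

```text
t 11.6 tcp u,y,o 40.0 -5.1 170.2 F u,y,o [np.float64(0.1), np.float64(0.5), np.float64(-0.1)] 0.00015270596422671054
```

View pics/z9.png

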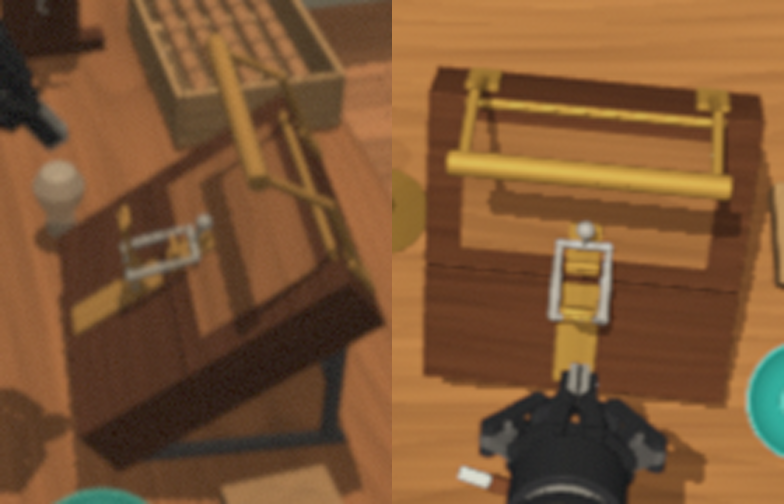

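```bash
python3 - <<'E'
from mv import *
s=manip.observe();print(s["time"])
to(W(q,56,0.5,110),Rt(-1),s);to(W(q,56,.5,58),Rt(-1),s)
b=W(q,56,.5,58)
for th in np.r_[np.linspace(2.0,0,19),-.03,-.06]:
    u=-48*np.cos(th)+5*np.sin(th)+11;o=48*np.sin(th)+5*np.cos(th)+14
    print(round(th,2),round(u,1),round(o,1),((W(q,u,.5,o)-b)*100).round(2).tolist())
E
```

```text
11.7
shift cm [ 4.67  0.14 -3.94] turn deg [ 0.06 -0.36  0.07]
shift cm [ 7.64 -0.14 -8.2 ] turn deg [ 0.06 -0.36  0.07]
2.0 35.5 55.6 [-1.53, 0.14, -1.37]
1.89 30.8 58.0 [-2.06, 0.19, -1.45]
1.78 25.8 59.9 [-2.58, 0.24, -1.58]
1.67 20.6 61.3 [-3.08, 0.28, -1.76]
1.56 15.3 62.1 [-3.55, 0.33, -2.0]
1.44 9.9 62.2 [-4.0, 0.37, -2.3]
1.33 4.6 61.8 [-4.41, 0.41, -2.64]
1.22 -0.7 60.8 [-4.79, 0.44, -3.02]
1.11 -5.8 59.2 [-5.11, 0.47, -3.44]
1.0 -10.7 57.1 [-5.39, 0.5, -3.9]
0.89 -15.4 54.4 [-5.62, 0.52, -4.39]
0.78 -19.7 51.2 [-5.79, 0.53, -4.89]
0.67 -23.6 47.6 [-5.9, 0.54, -5.42]
0.56 -27.1 43.6 [-5.96, 0.55, -5.95]
0.44 -30.2 39.2 [-5.95, 0.55, -6.49]
0.33 -32.7 34.4 [-5.89, 0.54, -7.02]
0.22 -34.7 29.5 [-5.77, 0.53, -7.54]
0.11 -36.1 24.3 [-5.59, 0.52, -8.05]
0.0 -37.0 19.0 [-5.36, 0.49, -8.53]
-0.03 -37.1 17.6 [-5.29, 0.49, -8.65]
-0.06 -37.2 16.1 [-5.21, 0.48, -8.78]
```

Approach behind the lever.

Request:
{"op": "move_arm", "data": {
  "targets": [
    [[4.7,0.15,-2],[0,-0.3,0],0],
    [[4.7,0.15,-3.95],[0,-0.3,0],0],
    [[4.7,0.15,-3.95],[0,-0.3,0],0],
    [[5.7,0,-5.4],[0,-0.3,0],0],
    [[6.7,-0.1,-6.8],[0,-0.3,0],0],
    [[7.6,-0.1,-8.2],[0,-0.3,0],0],
    [[7.6,-0.1,-8.2],[0,-0.3,0],0],
    [[7.6,-0.1,-8.2],[0,-0.3,0],0]
  ]
}}

```text
time: 12.5
ee_pos: [0.6294, 0.0156, 0.2066]
orientation: [2.966, -0.137, 0.933]
contact_force: [-1.0, 0.4, 0.6]
grip_width: 0.0001
```

```bash
python3 look.py 10
```

```text
t 12.5 tcp u,y,o 55.9 0.9 59.0 F u,y,o [np.float64(-0.5), np.float64(0.3), np.float64(1.1)] 0.00010789829455028452
```

View pics/z10.png

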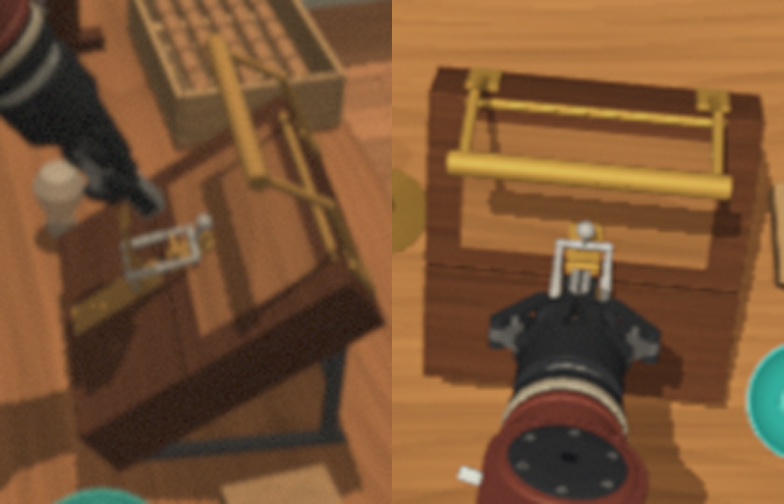

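Fingers sit on the UP side of the lever, clear of the loop. Push through the first half of the arc.

Request:
{"op": "move_arm", "data": {
  "targets": [
    [[-0.7,0.07,-0.7],[0,0,0],0],
    [[-1.53,0.14,-1.37],[0,0,0],0],
    [[-1.8,0.16,-1.41],[0,0,0],0],
    [[-2.06,0.19,-1.45],[0,0,0],0],
    [[-2.3,0.21,-1.5],[0,0,0],0],
    [[-2.58,0.24,-1.58],[0,0,0],0],
    [[-2.83,0.26,-1.66],[0,0,0],0],
    [[-3.08,0.28,-1.76],[0,0,0],0],
    [[-3.32,0.3,-1.87],[0,0,0],0],
    [[-3.55,0.33,-2.0],[0,0,0],0],
    [[-3.78,0.35,-2.14],[0,0,0],0],
    [[-4.0,0.37,-2.3],[0,0,0],0],
    [[-4.41,0.41,-2.64],[0,0,0],0],
    [[-4.41,0.41,-2.64],[0,0,0],0]
  ]
}}

```text
time: 14.0
ee_pos: [0.5845, 0.0198, 0.1781]
orientation: [2.968, -0.138, 0.93]
contact_force: [0.6, -0.4, 0.5]
grip_width: 0.0001
```

```bash
python3 look.py 11
```

```text
t 14.0 tcp u,y,o 2.7 1.0 61.5 F u,y,o [np.float64(0.8), np.float64(-0.3), np.float64(0.0)] 0.00010485611510219447
```

View pics/z11.png

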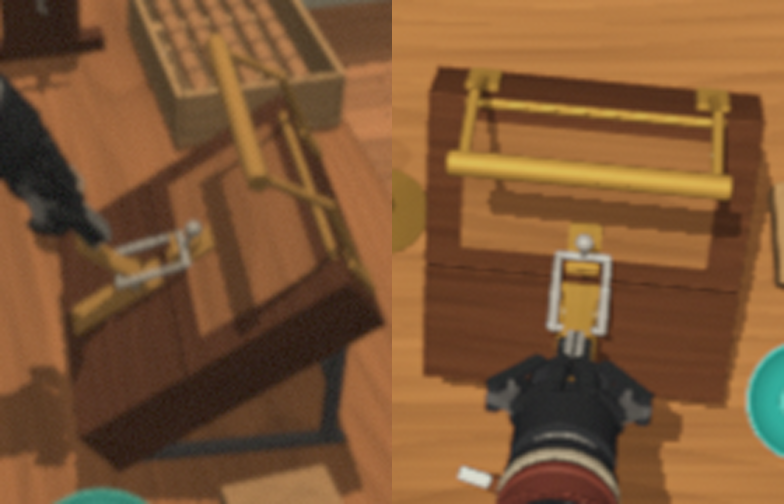

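Request:
{"op": "move_arm", "data": {
  "targets": [
    [[-0.2,0.02,-0.19],[0,0,0],0],
    [[-0.38,0.03,-0.38],[0,0,0],0],
    [[-0.54,0.05,-0.59],[0,0,0],0],
    [[-0.7,0.06,-0.8],[0,0,0],0],
    [[-0.84,0.08,-1.03],[0,0,0],0],
    [[-0.98,0.09,-1.26],[0,0,0],0],
    [[-1.1,0.1,-1.5],[0,0,0],0],
    [[-1.21,0.11,-1.75],[0,0,0],0],
    [[-1.3,0.12,-2.0],[0,0,0],0],
    [[-1.38,0.12,-2.25],[0,0,0],0],
    [[-1.44,0.13,-2.5],[0,0,0],0],
    [[-1.49,0.13,-2.78],[0,0,0],0],
    [[-1.49,0.13,-2.78],[0,0,0],0]
  ]
}}

```text
time: 15.4
ee_pos: [0.5701, 0.021, 0.1505]
orientation: [2.967, -0.138, 0.931]
contact_force: [0.2, 0.5, 0.7]
grip_width: -0.0
```

```bash
python3 look.py 12
```

```text
t 15.4 tcp u,y,o -25.0 0.9 47.2 F u,y,o [np.float64(0.5), np.float64(0.5), np.float64(0.5)] -1.0808397370647704e-05
```

View pics/z12.png

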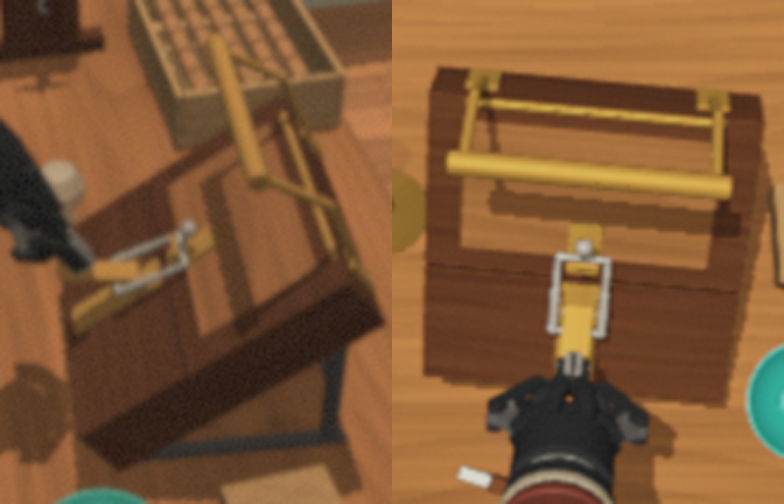

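Request:
{"op": "move_arm", "data": {
  "targets": [
    [[-0.03,0,-0.26],[0,0,0],0],
    [[-0.06,0,-0.53],[0,0,0],0],
    [[-0.06,0,-0.8],[0,0,0],0],
    [[-0.05,0,-1.07],[0,0,0],0],
    [[-0.03,0,-1.33],[0,0,0],0],
    [[0.01,0,-1.6],[0,0,0],0],
    [[0.06,0,-1.86],[0,0,0],0],
    [[0.13,-0.01,-2.12],[0,0,0],0],
    [[0.21,-0.02,-2.38],[0,0,0],0],
    [[0.31,-0.02,-2.63],[0,0,0],0],
    [[0.31,-0.02,-2.63],[0,0,0],0]
  ]
}}

```text
time: 16.6
ee_pos: [0.5733, 0.0208, 0.1242]
orientation: [2.967, -0.138, 0.931]
contact_force: [0.1, 0.2, 0.7]
grip_width: -0.0001
```

```bash
python3 look.py 13
```

```text
t 16.6 tcp u,y,o -37.5 1.0 23.8 F u,y,o [np.float64(0.5), np.float64(0.2), np.float64(0.5)] -0.0001458760802340363
```

View pics/z13.png

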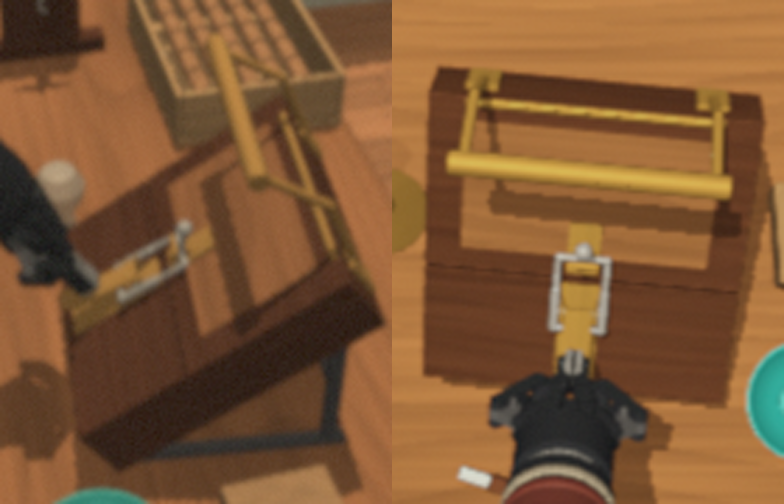

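Request:
{"op": "move_arm", "data": {
  "targets": [
    [[0.12,-0.01,-0.16],[0,0,0],0],
    [[0.2,-0.02,-0.3],[0,0,0],0],
    [[0.28,-0.02,-0.42],[0,0,0],0],
    [[0.35,-0.03,-0.52],[0,0,0],0],
    [[0.35,-0.03,-0.52],[0,0,0],0]
  ]
}}

```text
time: 17.2
ee_pos: [0.5769, 0.0205, 0.1194]
orientation: [2.967, -0.138, 0.931]
contact_force: [0.8, 0.1, 0.1]
grip_width: -0.0005
```

```bash
python3 look.py
```

```text
t 17.2 tcp u,y,o -37.3 1.0 17.8 F u,y,o [np.float64(0.7), np.float64(0.2), np.float64(-0.4)] -0.0005260692857384853
```

Still no resistance; go further down until contact.

Request:
{"op": "move_arm", "data": {
  "targets": [
    [[0.09,-0.01,-0.12],[0,0,0],0],
    [[0.17,-0.01,-0.25],[0,0,0],0],
    [[0.17,-0.01,-0.25],[0,0,0],0]
  ]
}}

```text
time: 17.5
ee_pos: [0.578, 0.0204, 0.1184]
orientation: [2.967, -0.137, 0.929]
contact_force: [-32.5, 2.1, 22.7]
grip_width: 0.0003
```

```bash
python3 look.py 14; python3 - <<'E'
import cv2,numpy as np
ims=[]
for n,(a,b,c,d) in dict(side=(250,190,350,290),top=(245,140,325,220)).items():
    k=400/(c-a); ims.append(cv2.resize(cv2.imread(f"pics/{n}14.png")[b:d,a:c],None,fx=k,fy=k,interpolation=cv2.INTER_CUBIC))
cv2.imwrite("pics/z14.png",np.hstack(ims))
E
```

```text
t 17.5 tcp u,y,o -36.9 1.1 16.3 F u,y,o [np.float64(-13.6), np.float64(-0.9), np.float64(37.3)] 0.00025923875671687185
```

View pics/z14.png

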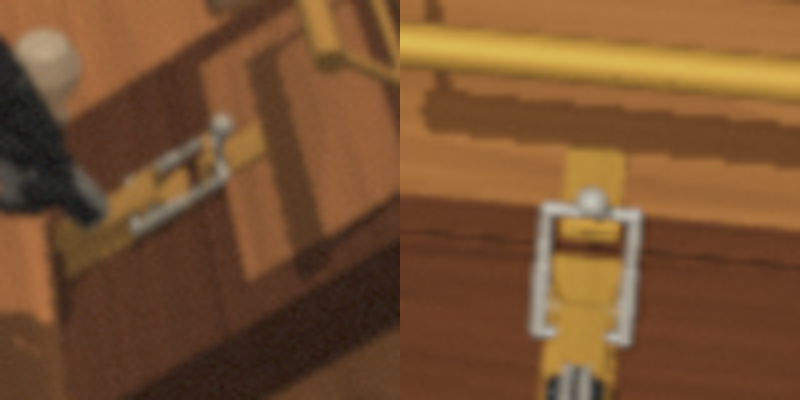

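Request:
{"op": "move_arm", "data": {
  "targets": [
    [[-0.3,0.03,0.43],[0,0,0],0],
    [[-1.1,0.1,1.6],[0,0,0],0],
    [[-2.9,0.2,4.1],[0,0,0],0],
    [[-5.2,0.4,7.4],[0,0,0],0],
    [[-8,0.5,11.5],[0,0,0],0],
    [[-10,-5,14],[0,0,0],0],
    [[-12,-10,16],[0,0,0],0],
    [[-12,-14,16],[0,0,0],0],
    [[-12,-14,16],[0,0,0],0],
    [[-12,-14,16],[0,0,0],0]
  ]
}}

```text
time: 18.6
ee_pos: [0.5034, -0.138, 0.2886]
orientation: [3.003, -0.132, 0.878]
contact_force: [0.3, -0.4, 0.6]
grip_width: 0.0001
```

```bash
python3 look.py 15; python3 - <<'E'
from mv import *
import cv2
q[4]=0;ims=[]
for ov in(0,1):
  for n,(a,b,c,d) in dict(side=(250,190,340,280),top=(245,140,335,230)).items():
    k=4.; im=cv2.resize(cv2.imread(f"pics/{n}15.png")[b:d,a:c],None,fx=k,fy=k,interpolation=cv2.INTER_CUBIC)
    if ov:
      lo=np.radians(200)+0.06
      for l in ([lever_pt(q,0,0,5,11.5),lever_pt(q,0,62,5,11.5),lever_pt(q,0,62,5,-11.5),lever_pt(q,0,0,5,-11.5)],
        [W(q,-16,20,0),W(q,48,20,-5),W(q,48,-20,-5),W(q,-16,-20,0)],[W(q,48,0,-5),W(q,62,0,13)],[W(q,25,120,-12),W(q,25,-120,-12)]):
        P=np.array([(proj(n,X)-[a,b]+.5)*k for X in l]).round().astype(int);cv2.polylines(im,[P],False,(0,255,0),1)
    ims.append(im)
cv2.imwrite("pics/z15a.png",np.hstack(ims[:2]));cv2.imwrite("pics/z15b.png",np.hstack(ims[2:]))
for n in("side","top"):
  A=cv2.imread(f"pics/{n}0.png").astype(int);B=cv2.imread(f"pics/{n}15.png").astype(int)
  cv2.imwrite(f"pics/{n}diff.png",np.clip(np.abs(A-B)*2,0,255).astype(np.uint8))
cv2.imwrite("pics/diff.png",cv2.resize(np.hstack([cv2.imread(f"pics/{n}diff.png") for n in("side","top")]),(800,300)))
E
```

```text
t 18.6 tcp u,y,o 11.7 -163.5 190.0 F u,y,o [np.float64(0.7), np.float64(-0.4), np.float64(0.3)] 0.00014640364556062313
```

View pics/z15a.png

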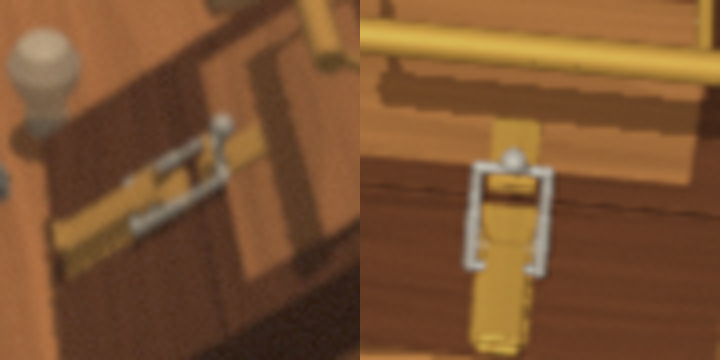

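View pics/z15b.png

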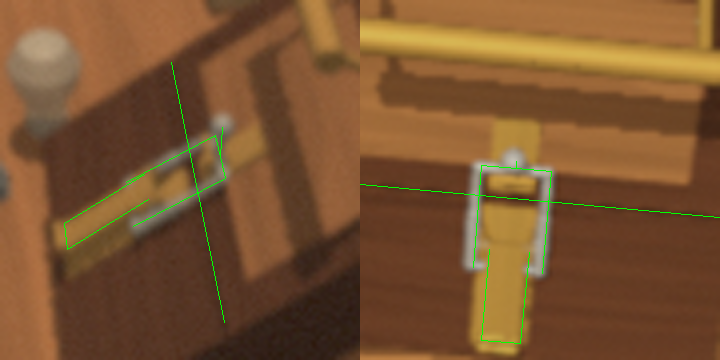

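View pics/diff.png

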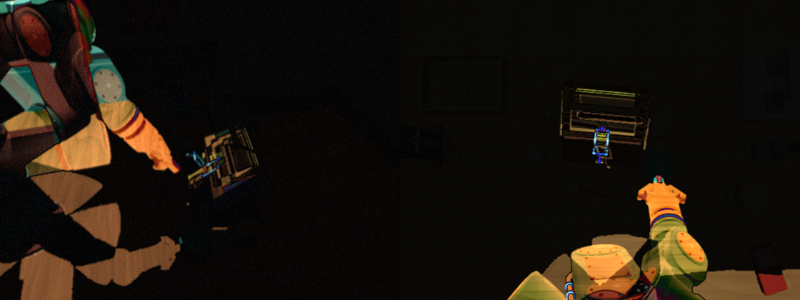

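```bash
python3 - <<'E'
import cv2,numpy as np
def sh(n,i,j,box):
    a,b,c,d=box
    f=lambda k:cv2.cvtColor(cv2.imread(f"pics/{n}{k}.png"),cv2.COLOR_BGR2GRAY)[b:d,a:c].astype(np.float32)
    (x,y),r=cv2.phaseCorrelate(f(i),f(j),cv2.createHanningWindow((c-a,d-b),cv2.CV_32F));return round(x,2),round(y,2),round(r,2)
for n,bx in(("top",(225,105,350,165)),("side",(310,150,385,290))):
    for i,j in((0,3),(3,9),(9,12),(12,15),(0,15)): print(n,i,j,sh(n,i,j,bx))
print(sh("top",0,15,(330,200,400,270)),sh("top",0,15,(20,60,160,170)),sh("top",0,15,(180,140,224,240)))
E
```

```text
top 0 3 (0.69, 0.74, 0.93)
top 3 9 (0.52, 0.04, 0.91)
top 9 12 (0.45, -0.04, 0.93)
top 12 15 (0.58, 0.02, 0.93)
top 0 15 (0.7, 0.66, 0.89)
side 0 3 (-0.07, -0.09, 0.77)
side 3 9 (0.45, 0.03, 1.05)
side 9 12 (0.51, -0.05, 1.07)
side 12 15 (0.48, 0.04, 1.09)
side 0 15 (-0.32, 0.27, 0.69)
(0.09, 0.0, 0.64) (0.03, -0.02, 0.96) (0.45, -0.04, 0.93)
```

```bash
python3 -c "
from bench import manip
print(manip.hand_in())"
```

```text
the job is handed in; nothing more can be done
None
```

I closed the case: the lid is shut, the loop lies over the keeper, and the lever is fully down. I handed the job in at about 18.6 s of the 64 s allowed, with the arm clear of everything.

- **Lid:** I pressed it near its lower right corner with closed fingers until it stopped, at about 27 N.
- **Loop:** I pinched the ball, carried the loop over and released it just above the lid. The bar landed past the keeper's lip.
- **Lever:** I swung it down with closed fingers until it stopped, at about 40 N on the fingertips. That is close to the 40 N limit for the arm and the gripper's body, though only the fingertips touched.

**Last checks:**
- The final pictures show the lid flush and the lever lying on the deck, and it stayed down after I backed off.
- The bar sits on the upper side of the lip. The loop measures about 64 mm from pivot to bar, against 60 mm slack, which fits it being hooked and taut.
- The dish, box, funnel, stopper and knife show no movement in a before-and-after comparison.

**Not confirmed or not matching:**
- I did not see the 2 to 4 N rise or the snap itself. The force was only read at the end of each move, so I am judging over-centre from the lever's final position and the loop's length.
- A before-and-after comparison of the case pictures gave a shift of about 0.7 pixel (about 1.5 mm). I put that down to the lid closing, because the lamp and deck corners had not moved.
- The final overlay was about 1 to 1.5 pixels off the model at the lever and at the lid seam.

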